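# Press the cap mat onto a deep-well plate and hold the lever

### The job

Seal the deep-well plate in the hand press: push the plate carrier fully home under the platen, only then flip the red safety catch off by pressing its tab down, and pull the lever's black grip forward and down until the blue cap mat is fully seated. Keep the lever pulled with the press bearing firmly on the mat, and finish while you are still holding it; leave everything else on the bench where it is.

Things in the scene. Friction and masses are not known exactly. Their poses are not given: they have to be found in the camera images.
- press: Hand lever press for cap mats, grey, about 230 mm wide, 210 mm deep, fixed to the bench. Origin on the bench under the centre of its platen. +x points to the back of the press, -x to its front (where the carrier comes out and the lever comes down), +y to the robot's left as it faces the press, +z up. Its head is a cross beam 60 mm deep (x -30 to +30 mm), 200 mm wide, top at 152 mm. The steel platen under it hangs at 90 mm when the lever is up.
- push_pad (a point): Centre of the black push pad on the front of the carrier's upturned lip; 50 mm above the bench. The pad is 76 mm wide (press y) and 20 mm high, the lip 110 mm wide and 25 to 63 mm above the bench. It sits at x = -143.5 mm, y = 0 in the press frame when the carrier is home; push it in the press's +x.
- carrier (a joint): How far the carrier (aluminium plate with the white deep-well plate, 86 x 128 x 41 mm, on it) is drawn out to the press's front, m: 0 is fully home against its stop, 0.08 the most. Slides with about 2.5 N of friction and stays where it is left.
- mat (a joint): How far the blue cap mat (79 x 121 x 4 mm, lying on the plate, top 80 mm above the bench at 0) has been pressed into the wells, m: 0 not seated, 0.004 fully seated. Needs about 60 N at the platen (about 6 N at the lever's grip, on top of the return spring) and stays where it is pressed.
- catch (a joint): Angle of the red safety catch, rad: near 0 on (its rear end props a pin on the lever's left arm and the lever cannot be pulled), 0.6 fully off. It turns about an axis along the press's y; pressing the front tab down turns it off. It needs about 3 N at the tab and stays where it is left. The lever is free from about 0.25.
- tab (a point): Middle of the top face of the red catch's thumb tab at its front end; tab 32 mm (press x) by 22 mm (press y), 7 mm thick, about 190 mm above the bench when on; goes down 25 mm as the catch turns off.
- catch_hinge (a point): The catch's pivot, 44 mm behind the tab, 187 mm above the bench, at x = -45 mm, y = +93 mm in the press frame, so close inside the lever's left arm; axis along the press's y.
- lever (a joint): Angle of the lever, rad: 0 at rest, up and leaning 5 degrees back; grows as the grip is pulled forward and down, 1.13 at its own stop. The platen touches the unseated mat at about 0.71 and has seated it fully at about 0.99. A spring lifts the lever whenever it is let go: 4 N at the grip at 0, rising to 5 N, plus 6 N or more while the platen presses.
- grip (a point): Centre of the lever's black grip, a level round bar 24 mm in diameter, sleeve 130 mm long along the press's y (it does not spin on the lever, so it turns in the fingers as the lever comes down; the air above it is free), joining two arms 107 mm to either side; moves on a circle of 160 mm radius about lever_hinge. At rest 296 mm above the bench, 14 mm behind lever_hinge; at joint value q it is 160 cos(95 deg - q) mm in front of lever_hinge and 160 sin(95 deg - q) mm above it.
- lever_hinge (a point): The lever's axis, along the press's y, 137 mm above the bench over the press's origin.
- spare_plate: White deep-well plate, 86 x 128 x 42 mm, loose on the bench in front and right of the press. Leave it. Origin under its centre.
- reagent: Amber bottle, 70 mm across, 150 mm high, loose on the right of the press. Leave it. Origin under its centre.
- marker: White marker pen with a dark cap, 140 mm long, 15 mm thick, loose on the bench left of the press. Leave it.
- tip_box: Clear box with a green lid, 124 x 88 x 76 mm, loose left of the press. Leave it. Origin under its centre.
- slide_box: Blue slide box, 177 x 97 x 38 mm, loose on the left of the bench. Leave it. Origin under its centre.
- tube_rack: Orange tube rack, 210 x 75 mm, 74 mm high over the caps, loose on the right. Leave it. Origin under its centre.
- beaker: Glass beaker, 68 mm across, 85 mm high, loose in front and left of the press. Leave it. Origin under its centre.
- mouse: Black computer mouse, 105 x 60 x 31 mm, on its mat on the right. Leave it. Origin under its centre.

How it is judged:
On the way, in this order (a step that is already met when the one before it is completed fails the run):
1. the carrier is fully home while the catch is still on and the mat not yet pressed (value of joint carrier below 0.003 m and value of joint catch below 0.2 rad and value of joint mat below 0.001 m), for 0.2 s.
2. the safety catch is flipped off, with the lever still up (value of joint catch above 0.4 rad and value of joint lever below 0.15 rad), for 0.1 s.
3. the lever is pulled until the mat is seated, and held there (value of joint lever above 0.93 rad and value of joint mat above 0.0034 m), for 0.5 s.
At the end, for the whole second after the job is handed in: The carrier is home (within 3 mm), the catch off (over 0.4 rad), the cap mat seated (over 3.4 of 4 mm), and the gripper's fingers still hold the lever pulled (over 0.93 rad) so that the platen bears on the mat with more than 15 N, through the last second (all of step 3 and value of joint carrier below 0.003 m and value of joint catch above 0.4 rad and contact force between platen and mat above 15 N and contact force between the fingers and lever above 2 N); the arm keeps its last pose, push and grip.
It fails at once if a bystander on the bench is moved by more than 25 mm (distance of any of spare_plate, reagent, marker, tip_box, slide_box, tube_rack, beaker, mouse from where it was at the start of the episode above 0.025 m).
It also fails if it takes over 51 s, if anything falls off the work surface, if the arm or the gripper's body presses on something with over 40 N, if the wrist force passes 120 N, or if a joint passes its speed limit or range.

### The arm

A 6-joint arm with a two-finger parallel gripper is mounted at the origin on the work surface. World frame = base frame: x ahead of the robot, y to its left, z up, the work surface at z = 0. Lengths are in m, angles in rad, forces in N, time in s.
With the tool pointing down it reaches from about 0.275 to 0.75 m from the base axis. Payload 10.2 kg.
Tool frame: the origin (TCP) lies between the finger pads; the fingertips stand 17 mm ahead of it and the grasp point (between the pads) lies 2 mm behind it; z points along the fingers, y is the direction in which the jaws open and shut (so a half turn about z gives the same grasp; the last joint's range is limited). The gripper opens to 85 mm and grips with 20 to 120 N. Pads are 22 mm wide; open, the fingers measure 114 mm over their backs; the gripper's body (76 mm by 85 mm) begins 54 mm behind the grasp point. The pads swing forward as they close: fully open they stand 13 mm farther back than shut.
Start: joints at [0.985, 0.313, 1.498, -0, 1.331, -0.223], TCP at [0.186, 0.491, 0.248] pointing down, gripper open.
Joint ranges: [-2.94, 2.94], [-0.97, 2.17], [0.19, 2.56], [-1.23, 4.37], [0.02, 3.11], [-2.88, 2.88]. Speed limits (rad/s): [2.39, 2.39, 3.01, 3.14, 3.14, 3.14].

### API

Orientations are given as [roll, pitch, yaw] about the fixed x, y, z axes, in that order (R = Rz(yaw) Ry(pitch) Rx(roll)).
In Python, from bench import ctrl gives the robot as it stands.
- The arm moves only by the tool arm_command, never from a script. Its argument "deltas" is a list that holds one entry, the list of rows, each a list of 7 numbers: the shift along the tool's x, y, z in mm, then the turn, a rotation vector about the tool's x, y, z in degrees, then the opening, from 0 (shut) to 1 (fully open). In form: [[[x, y, z, ax, ay, az, fingers], ...]]. A call has 1 to 8 rows; each row shifts and turns the pose as measured when the row begins, along the tool's axes as they then stand; what a row does not reach is not made up. A row lasts 1/10 s, in which the tool goes at most 50 mm and 8.59 degrees, less where a joint would pass 70% of its speed; a pose out of reach is approached as far as the arm can. A call is refused whole if a number of a shift passes 50 or a number of a turn 8.59, either way. A call with a gripper value outside its range is refused whole. The fingers move at their own pace and stop on an object; the grip force is fixed at half the most. Time passes only in rows, so rows that do not move let the fingers close. It gives the time, the measured TCP pose, the force and the opening at its end, in the units of the state.
- ctrl.state(): the state, without advancing time (a new reading comes with each control period).
- ctrl.get_image(name): name is "side" or "top" or "wrist"; returns the picture (480x640x3 uint8, blue, green, red); there is no depth.
- ctrl.camera_model(name): a dict with "vertical_fov" (degrees; the focal length in pixels is half the picture's height over the tangent of half this angle, whatever the lens; pixels are square), "cx", "cy" (the principal point, pixels), "camera_from_world" (4x4, takes a point from world to camera coordinates). Camera axes: x right, y down, z forward; pixel columns grow to the right and rows downward; lengths in m; the calibration is good to about 2 mm. A picture is of the moment at which its call begins: read the wrist's pose just before it. camera_model takes no time and is no camera call; for the wrist camera it gives the pose at the moment of the call.
- ctrl.hand_in(): hands the job in, once; it reports no verdict.
Trained networks look in the newest picture that a camera, given by its name, has taken for a name from the list of things; names that differ only in an ending like _2 or _b are one class to them, and where a whole thing is asked for, a point or a joint stands for the part that bears it (a point fixed in the world has none). Each returns a list of dicts, best first, with "score" (0 to 1); they miss things now and then, are a little off and sometimes report something else, mostly with a low value. They report only what shows in the picture. A call takes as long as a camera call.
- ctrl.recognise(query, camera): "extent" ([left, top, width, height] in pixels, round what is visible of it).
- ctrl.silhouettes(query, camera): "mask" (480x640 bool, what is visible of it) and "extent" ([left, top, width, height] in pixels, round what is visible of it).
The state is a dict: "time": time; "joint_positions": joint angles; "qvel": joint speeds; "joint_torque": joint torques, N m; "tool_pos": TCP position; "ee_rot": TCP orientation; "contact_force": force on the tool from outside, world axes, zero at the start; "torque": the same for the moment, N m; "opening": finger opening in m.
Only numpy, scipy, OpenCV 4.12 (cv2) and the standard library are available. Lean on these libraries where they do the work, as an engineer would, in place of code of your own. Each camera call takes 0.05 s, during which the arm holds its last target.

## Working session

There is one attempt and no reset: what is moved stays moved. The work goes in short steps, Python scripts to look and compute and a tool call to move; the robot and the scene stay as the last step left them, time stands still between calls to the robot, and variables do not carry over. Pictures are saved under pics/ and viewed, and the job is handed in when it is done.

Besides the shell and the picture viewer there is one more tool, called as name(argument=value, ...), one argument or row to a line, values as JSON. arm_command: Moves the arm, as the interface text tells. Its arguments: {"type":"object","properties":{"deltas":{"type":"array"}},"required":["deltas"]}

```bash
ls && mkdir -p pics
python3 - <<'E'
from bench import ctrl
import cv2,numpy as np
s=ctrl.state()
print({k:np.round(v,3).tolist() if not isinstance(v,float) else v for k,v in s.items()})
for n in ["side","top","wrist"]:
    im=ctrl.get_image(n); cv2.imwrite(f"pics/{n}0.png",im)
    m=ctrl.camera_model(n); print(n,m["vertical_fov"],m["cx"],m["cy"],np.round(m["camera_from_world"],4).tolist())
print(ctrl.state()["time"])
E
```

```text
pics
{'time': 0.0, 'joint_positions': [0.985, 0.313, 1.498, 0.0, 1.331, -0.223], 'qvel': [-0.0, -0.001, -0.002, 0.002, 0.0, 0.002], 'joint_torque': [0.0, -41.226, -25.974, -0.0, 0.004, 0.0], 'tool_pos': [0.186, 0.491, 0.248], 'ee_rot': [-3.14, -0.0, 2.779], 'contact_force': [0.569, 0.09, -0.341], 'torque': [-0.055, 0.015, 0.029], 'opening': 0.08549639138673779}
side 55.53837073869948 320.8248635911495 244.05299554121623 [[-0.9865, -0.1637, -0.0115, 0.4985], [-0.1084, 0.7026, -0.7033, 0.1603], [0.1232, -0.6925, -0.7108, 1.2916], [0.0, 0.0, 0.0, 1.0]]
top 50.592128407760924 314.18786355527965 234.81246173238583 [[0.0193, -0.9998, 0.0013, -0.0127], [-0.9954, -0.0193, -0.0935, 0.5426], [0.0935, 0.0005, -0.9956, 1.7467], [0.0, 0.0, 0.0, 1.0]]
wrist 58.90788037354272 320.74494122286853 238.82100481820245 [[0.3554, 0.9347, -0.0015, -0.5244], [0.8902, -0.3381, 0.3053, -0.0407], [0.2849, -0.1098, -0.9523, 0.3798], [0.0, 0.0, 0.0, 1.0]]
0.15
```

View pics/side0.png

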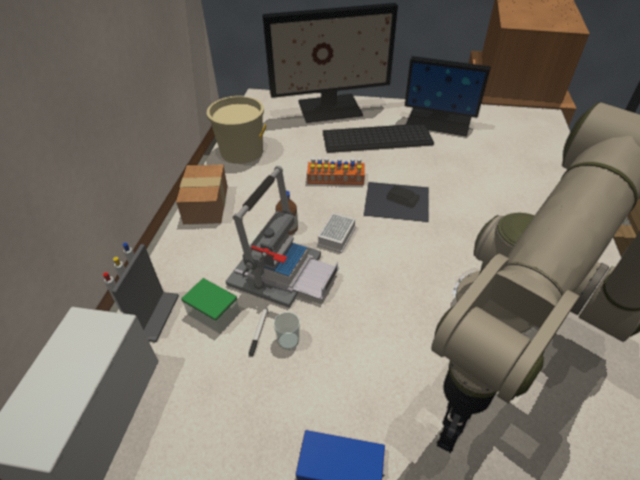

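View pics/top0.png

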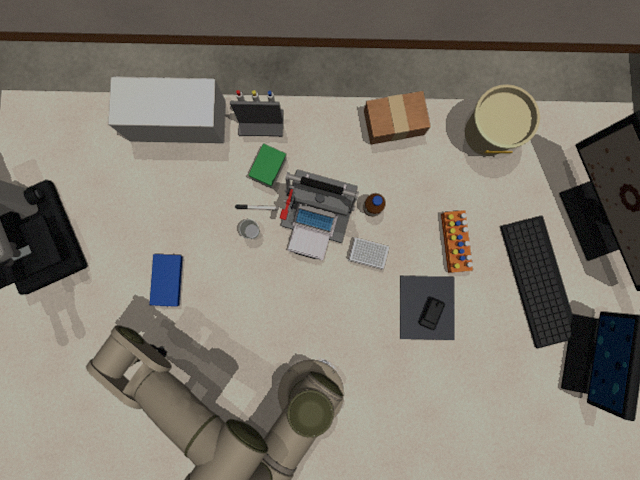

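View pics/wrist0.png

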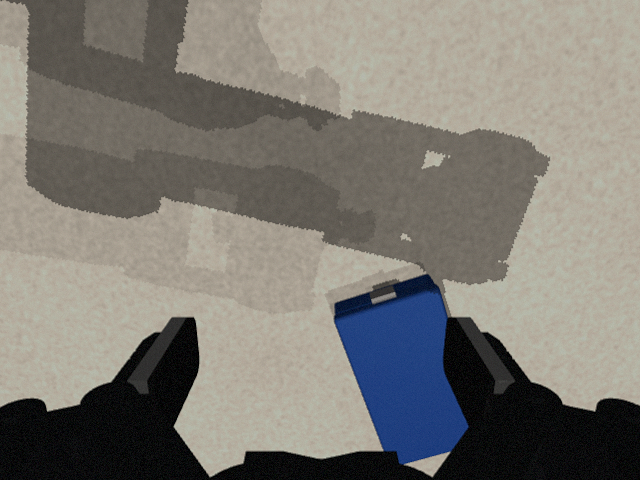

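Run:
```python
import cv2
t=cv2.imread("pics/top0.png"); s=cv2.imread("pics/side0.png")
cv2.imwrite("pics/topc.png",cv2.resize(t[130:280,230:430],None,fx=4,fy=4,interpolation=cv2.INTER_CUBIC))
cv2.imwrite("pics/sidec.png",cv2.resize(s[160:310,215:365],None,fx=4,fy=4,interpolation=cv2.INTER_CUBIC))
```

```text
(no output)
```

View pics/topc.png

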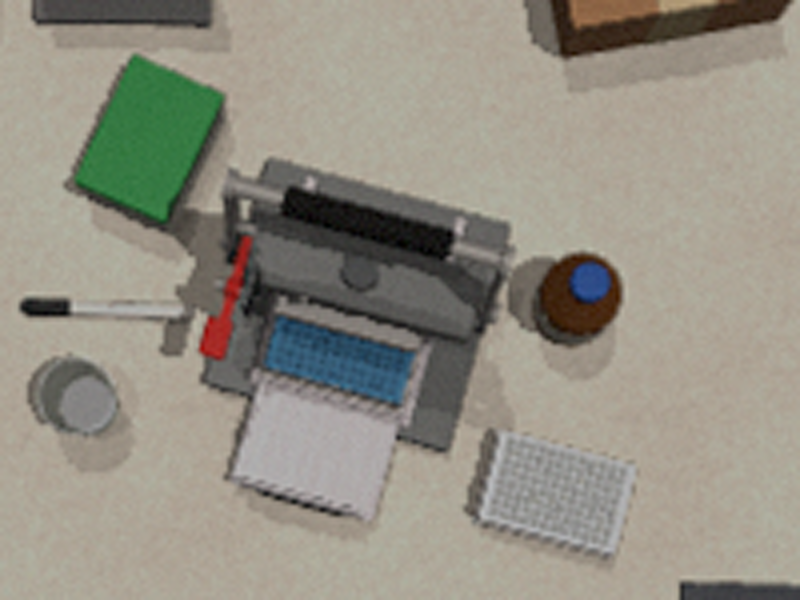

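View pics/sidec.png

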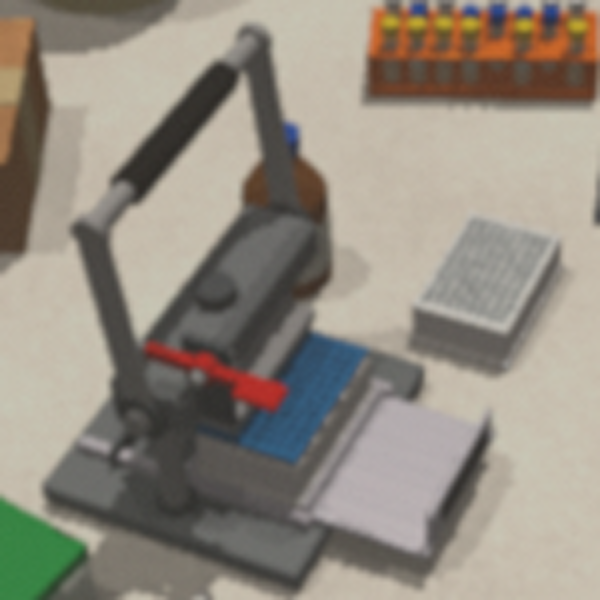

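```bash
cat > h.py <<'E'
import numpy as np,cv2
from scipy.optimize import least_squares
def proj(m,P):
    T=np.array(m["camera_from_world"]);f=240/np.tan(np.radians(m["vertical_fov"])/2)
    p=T[:3,:3]@np.asarray(P,float)+T[:3,3]
    return np.array([m["cx"]+f*p[0]/p[2],m["cy"]+f*p[1]/p[2]])
def W(par,p):
    c,s=np.cos(par[2]),np.sin(par[2])
    return np.array([par[0]+c*p[0]-s*p[1],par[1]+s*p[0]+c*p[1],p[2]])
E
python3 - <<'E'
from bench import ctrl
from h import *
ms={n:ctrl.camera_model(n) for n in("top","side")}
t=lambda u,v:np.array([230+(u+.5)/4-.5,130+(v+.5)/4-.5])
s=lambda u,v:np.array([215+(u+.5)/4-.5,160+(v+.5)/4-.5])
obs=[("top",'gL',t(285,207)),("top",'gR',t(453,240)),("side",'gL',s(128,190)),("side",'gR',s(230,75)),
("top",'tab',t(215,338)),("side",'tab',s(262,388)),("top",'lL',t(233,478)),("top",'lR',t(375,518)),("side",'lL',s(430,553)),("side",'lR',s(490,412))]
def pt(k,c):
    return {'gL':(-.0139*-1,.065,.296),'gR':(.0139,-.065,.296),'tab':(-.089,.093,.190),'lL':(-.1435-c,.055,.044 if 0 else .063),'lR':(-.1435-c,-.055,.063)}[k]
def res(p):
    return np.concatenate([proj(ms[c],W(p,pt(k,p[3])))-o for c,k,o in obs])
r=least_squares(res,[.65,.05,-.2,.06],loss='soft_l1')
print(r.x,np.degrees(r.x[2]));
rr=res(r.x).reshape(-1,2)
for o,e in zip(obs,rr):print(o[0],o[1],np.round(e,1))
for q in["push_pad","tab","grip","spare_plate","beaker","marker","reagent","tip_box","mouse","slide_box"]:
    try:
        for cam in["top","side"]:
            print(q,cam,[(np.round(d["extent"]).tolist(),round(d["score"],2)) for d in ctrl.recognise(q,cam)[:2]])
    except Exception as e:print(q,e)
    if q=='beaker':break
print(ctrl.state()["time"])
E
```

```text
[ 0.65210591 -0.01678765 -0.27157902  0.04276356] -15.560331757114895
top gL [-0.5 -2.1]
top gR [-0.7  2. ]
side gL [-0.2 -0.1]
side gR [-0.2 -0.3]
top tab [0. 0.]
side tab [ 0.4 -0.6]
top lL [0.1 0.3]
top lR [-4.5 -0.4]
side lL [-0.3 -8.6]
side lR [ 0.8 -0.4]
push_pad top [([290.0, 209.0, 46.0, 49.0], 0.66)]
push_pad side [([262.0, 244.0, 77.0, 57.0], 0.67)]
tab top []
tab side [([250.0, 252.0, 35.0, 13.0], 0.44)]
grip top [([289.0, 174.0, 70.0, 34.0], 0.68)]
grip side [([233.0, 166.0, 56.0, 102.0], 0.98), ([388.0, 185.0, 31.0, 25.0], 0.59)]
spare_plate top [([346.0, 234.0, 42.0, 34.0], 0.73)]
spare_plate side [([316.0, 214.0, 39.0, 38.0], 0.57)]
beaker top [([240.0, 218.0, 20.0, 23.0], 0.52)]
beaker side [([271.0, 310.0, 30.0, 42.0], 0.76)]
0.65
```

```bash
cat > ov.py <<'E'
from h import *
def pts(c,q=0,a=0):
    g=np.radians(95)-q
    gx,gz=-.16*np.cos(g),.137+.16*np.sin(g)
    L=[]
    L.append([(gx,.107,gz),(gx,-.107,gz)])
    L.append([(gx,.065,gz),(gx,-.065,gz)])
    for y in(.107,-.107):L.append([(0,y,.137),(gx,y,gz)])
    R=[(-.030,.1,.152),(.03,.1,.152),(.03,-.1,.152),(-.03,-.1,.152)];L.append(R+R[:1])
    x=-.1435-c
    R=[(x,.055,.063),(x,-.055,.063),(x,-.055,.025),(x,.055,.025)];L.append(R+R[:1])
    R=[(x,.038,.06),(x,-.038,.06),(x,-.038,.04),(x,.038,.04)];L.append(R+R[:1])
    R=[(-.089+dx,.093+dy,.19) for dx,dy in((-.016,-.011),(.016,-.011),(.016,.011),(-.016,.011))];L.append(R+R[:1])
    L.append([(-.045,.08,.187),(-.045,.105,.187)])
    return L
def draw(im,m,par,c,q=0,k=1,off=(0,0)):
    for i,l in enumerate(pts(c,q)):
        P=np.array([((proj(m,W(par,p))-off)+.5)*k-.5 for p in l])
        cv2.polylines(im,[np.round(P*8).astype(np.int32)],False,[(0,255,255),(0,255,0),(255,0,255)][i%3],1,cv2.LINE_AA,3)
    return im
E
python3 - <<'E'
from bench import ctrl
from ov import *
par=[ 0.652, -0.0168, -0.2716];c=.043
for n,o,w in(("top",(250,150),(120,120)),("side",(215,160),(150,150))):
    im=cv2.imread(f"pics/{n}0.png")[o[1]:o[1]+w[1],o[0]:o[0]+w[0]]
    k=600//w[0]
    im=cv2.resize(im,None,fx=k,fy=k,interpolation=cv2.INTER_CUBIC)
    cv2.imwrite(f"pics/{n}ov1.png",draw(im,ctrl.camera_model(n),par,c,0,k,np.array(o)))
E
```

```text
(no output)
```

View pics/topov1.png

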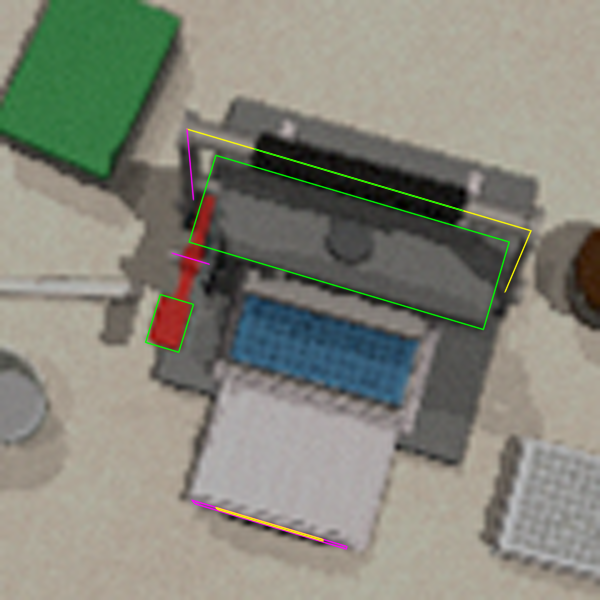

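View pics/sideov1.png

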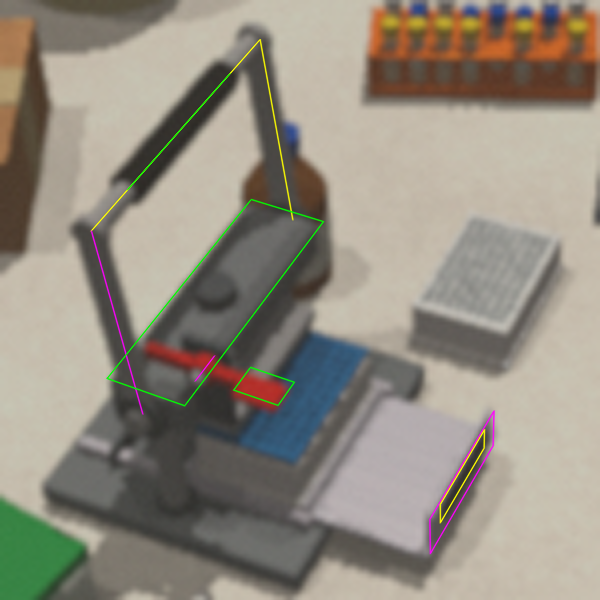

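```bash
cat > plan.py <<'E'
from h import *
from scipy.spatial.transform import Rotation as R, Slerp
def plan(target_pos,yaw,n,f,s,roll=np.pi,lead=1.0,Rt=None,show=8):
    p=np.array(s["tool_pos"]);r=R.from_euler('xyz',s["ee_rot"])
    rt=Rt or R.from_euler('xyz',[roll,0,yaw])
    dv=(r.inv()*rt).as_rotvec()
    print("t",round(s["time"],2),"pos",np.round(p,4),"dist mm",np.round((np.array(target_pos)-p)*1000,1),"rot deg",np.round(np.degrees(dv),1),"op",round(s["opening"],4),"F",np.round(s["contact_force"],1))
    for i in range(min(n,show)):
        ri=r*R.from_rotvec(dv*i/n)
        d=ri.inv().apply((np.array(target_pos)-p)/n)*1000
        print(np.round([*d,*np.degrees(dv/n),f],1).tolist(),end=',\n')
E
python3 - <<'E'
from bench import ctrl
from plan import *
s=ctrl.state();m=ctrl.camera_model("wrist")
T=np.array(m["camera_from_world"]);C=-T[:3,:3].T@T[:3,3]
r=R.from_euler('xyz',s["ee_rot"])
print("cam in tool",r.inv().apply(C-np.array(s["tool_pos"])),"axis",r.inv().apply(T[2,:3]),r.inv().apply(T[0,:3]))
plan([.45,.08,.40],1.299,13,1,s,show=13)
E
```

```text
cam in tool [ 7.68574573e-02  7.27217113e-05 -1.25462285e-01] axis [-3.05476849e-01 -6.91323388e-04  9.52199253e-01] [-6.39728583e-04  9.99999660e-01  5.20795285e-04]
t 0.65 pos [0.1863 0.4908 0.2483] dist mm [ 263.7 -410.8  151.7] rot deg [ 0.   0.  84.8] op 0.0852 F [ 0.1  0.2 -0.1]
[-30.2, -22.3, -11.7, 0.0, 0.0, 6.5, 1.0],
[-32.5, -18.8, -11.7, 0.0, 0.0, 6.5, 1.0],
[-34.4, -15.0, -11.7, 0.0, 0.0, 6.5, 1.0],
[-35.9, -11.0, -11.7, 0.0, 0.0, 6.5, 1.0],
[-36.9, -6.8, -11.7, 0.0, 0.0, 6.5, 1.0],
[-37.5, -2.6, -11.7, 0.0, 0.0, 6.5, 1.0],
[-37.5, 1.7, -11.7, 0.0, 0.0, 6.5, 1.0],
[-37.1, 6.0, -11.7, 0.0, 0.0, 6.5, 1.0],
[-36.2, 10.1, -11.7, 0.0, 0.0, 6.5, 1.0],
[-34.8, 14.2, -11.7, 0.0, 0.0, 6.5, 1.0],
[-32.9, 18.0, -11.7, 0.0, 0.0, 6.5, 1.0],
[-30.7, 21.7, -11.7, 0.0, 0.0, 6.5, 1.0],
[-28.0, 25.0, -11.7, 0.0, 0.0, 6.5, 1.0],
```

arm_command(
  deltas=[
    [[-30,-22,-12,0,0,6.5,0],[-32,-19,-12,0,0,6.5,0],[-34,-15,-12,0,0,6.5,0],[-36,-11,-12,0,0,6.5,0],[-37,-7,-12,0,0,6.5,0],[-37.5,-2.5,-12,0,0,6.5,0],[-37.5,2,-12,0,0,6.5,0],[-37,6,-12,0,0,6.5,0]],
  ],
)

```text
time: 1.45
tool_pos: [0.3476, 0.2298, 0.3465]
ee_rot: [-3.14, 0.001, 1.844]
contact_force: [0.5, 0.8, -0.3]
opening: 0.0004
```

Run:
```python
from bench import ctrl
from plan import *
s=ctrl.state()
plan([.45,.08,.40],1.299,6,0,s)
```

```text
t 1.45 pos [0.3476 0.2298 0.3465] dist mm [ 102.4 -149.8   53.5] rot deg [-0.   0.1 31.2] op 0.0004 F [ 0.5  0.8 -0.3]
[-28.7, 9.7, -8.9, -0.0, 0.0, 5.2, 0.0],
[-27.7, 12.3, -8.9, -0.0, 0.0, 5.2, 0.0],
[-26.4, 14.7, -8.9, -0.0, 0.0, 5.2, 0.0],
[-25.0, 17.0, -8.9, -0.0, 0.0, 5.2, 0.0],
[-23.3, 19.2, -8.9, -0.0, 0.0, 5.2, 0.0],
[-21.5, 21.3, -8.9, -0.0, 0.0, 5.2, 0.0],
```

arm_command(
  deltas=[
    [[-29,10,-9,0,0,5.2,0],[-28,12,-9,0,0,5.2,0],[-26.5,15,-9,0,0,5.2,0],[-25,17,-9,0,0,5.2,0],[-23,19,-9,0,0,5.2,0],[-21.5,21,-9,0,0,5.2,0],[0,0,0,0,0,0,0],[0,0,0,0,0,0,0]],
  ],
)

```text
time: 2.25
tool_pos: [0.4528, 0.0678, 0.4047]
ee_rot: [3.138, 0.001, 1.267]
contact_force: [-0.1, 0.3, -0.7]
opening: -0.0003
```

```bash
cat > look.py <<'E'
import sys,pickle
from bench import ctrl
from ov import *
par=[ 0.652, -0.0168, -0.2716];c=.043
n=sys.argv[1]
s=ctrl.state();m=ctrl.camera_model("wrist");im=ctrl.get_image("wrist")
pickle.dump((m,s),open(f"pics/{n}.pkl","wb"))
cv2.imwrite(f"pics/{n}.png",im)
print(s["time"],np.round(s["tool_pos"],4),np.round(s["ee_rot"],3),np.round(s["joint_positions"],3))
E
python3 look.py w1
```

```text
2.25 [0.4528 0.0678 0.4047] [3.138e+00 1.000e-03 1.267e+00] [-1.070e-01  9.800e-02  1.363e+00 -1.000e-03  1.678e+00  1.960e-01]
```

View pics/w1.png

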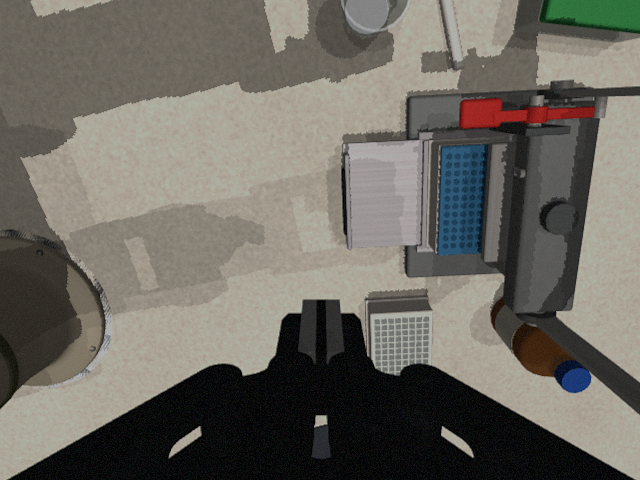

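arm_command(
  deltas=[
    [[15,38,-5,0,0,0.5,0],[15,38,-5,0,0,0.5,0],[15,38,-5,0,0,0.5,0],[15,30,-5,0,0,0.5,0],[0,0,0,0,0,0,0]],
  ],
)

```text
time: 2.8
tool_pos: [0.6101, 0.0866, 0.4237]
ee_rot: [3.141, 0.001, 1.241]
contact_force: [0.7, 0.3, -1.0]
opening: -0.0004
```

```bash
python3 look.py w2
```

```text
2.8 [0.6101 0.0866 0.4237] [3.141e+00 1.000e-03 1.241e+00] [-4.800e-02  5.080e-01  7.710e-01 -1.000e-03  1.863e+00  2.810e-01]
```

View pics/w2.png

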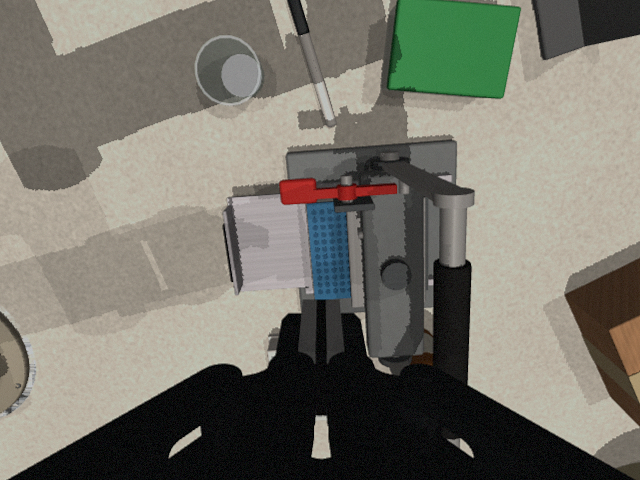

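Run:
```python
import cv2
a=cv2.imread("pics/w1.png")[80:290,330:530];b=cv2.imread("pics/w2.png")[130:310,210:410]
cv2.imwrite("pics/w1c.png",cv2.resize(a,None,fx=2.8,fy=2.8,interpolation=cv2.INTER_CUBIC))
cv2.imwrite("pics/w2c.png",cv2.resize(b,None,fx=3,fy=3,interpolation=cv2.INTER_CUBIC))
```

```text
(no output)
```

View pics/w1c.png

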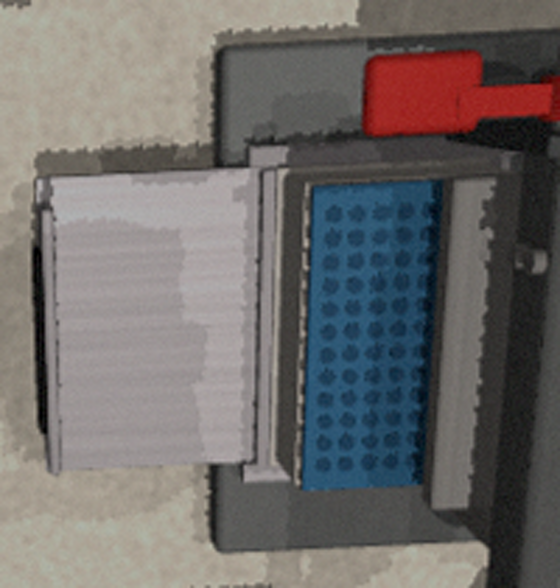

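View pics/w2c.png

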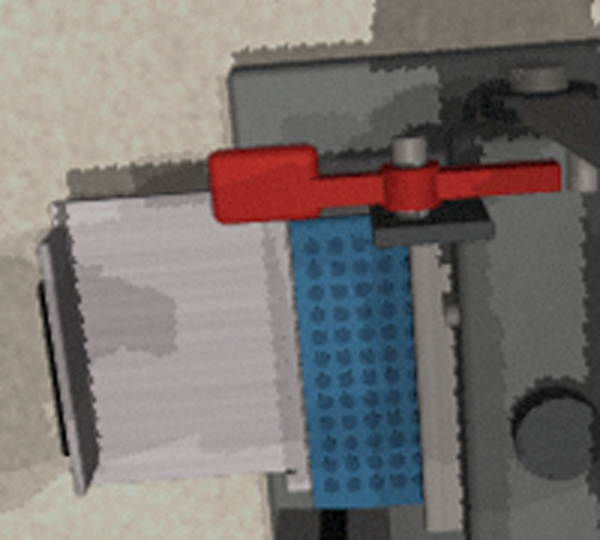

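```bash
cat > fit.py <<'E'
from ov import *
import pickle
m1=pickle.load(open("pics/w1.pkl","rb"))[0];m2=pickle.load(open("pics/w2.pkl","rb"))[0]
a=lambda u,v:np.array([330+(u+.5)/2.8-.5,80+(v+.5)/2.8-.5])
b=lambda u,v:np.array([210+(u+.5)/3-.5,130+(v+.5)/3-.5])
obs=[(m1,'lL',a(46,210)),(m1,'lR',a(54,471)),(m2,'lL',b(42,243)),(m2,'lR',b(79,492)),
(m1,'tab',a(424,92)),(m2,'tab',b(263,183)),(m2,'hinge',b(410,187)),(m1,'hinge',np.array([537,110.])),
(m2,'gL',np.array([452,263.])),(m1,'bL',a(216,45)),(m1,'bR',a(214,552)),(m2,'bL',b(230,68))]
def pt(k,p):
    c,zt,zl,xb,zb,xt=p[3:9]
    return {'gL':(.0139,.065,.296),'tab':(xt,.093,zt),'hinge':(-.045,.093,.190),'lL':(-.1435-c,.055,zl),'lR':(-.1435-c,-.055,zl),'bL':(xb,.115,zb),'bR':(xb,-.115,zb)}[k]
def res(p):
    return np.concatenate([proj(m,W(p,pt(k,p)))-o for m,k,o in obs])
r=least_squares(res,[.65,-.02,-.27,.06,.19,.063,-.1,.02,-.089],loss='soft_l1',x_scale=[.01,.01,.01,.01,.01,.01,.01,.01,.01])
if __name__=="__main__":
    print(np.round(r.x,4),np.degrees(r.x[2]))
    for o,e in zip(obs,res(r.x).reshape(-1,2)):print(o[1],np.round(e,1))
    p=r.x
    for k in['lL','lR','tab','gL']:print(k,np.round(W(p,pt(k,p)),4))
    for n,m in(("w1",m1),("w2",m2)):
        cv2.imwrite(f"pics/{n}ov.png",draw(cv2.imread(f"pics/{n}.png"),m,p[:3],p[3]))
E
python3 fit.py
```

```text
[ 0.6547 -0.0174 -0.252   0.0422  0.1868  0.059  -0.1093  0.0117 -0.087 ] -14.436104452138277
lL [-0.5 -0.9]
lR [-0.1  0.7]
lL [ 0.1 -0.8]
lR [0.6 0.6]
tab [-0.6  4. ]
tab [1.  3.7]
hinge [ 0.6 -0.6]
hinge [-0.2  3.7]
gL [-0.3 -2. ]
bL [ 0.7 -2.9]
bR [-0.3 -0.1]
bL [-0.5 -3.1]
lL [0.4885 0.0822 0.059 ]
lR [ 0.4611 -0.0243  0.059 ]
tab [0.5936 0.0944 0.1868]
gL [0.6844 0.0421 0.296 ]
```

Run:
```python
from fit import *
def tri(pairs):
    f=lambda P:np.concatenate([proj(m,P)-o for m,o in pairs])
    q=least_squares(f,[.6,.05,.1]);return q.x,np.abs(q.fun).max()
p=r.x
def inv(P):
    d=P[:2]-p[:2];c,s=np.cos(p[2]),np.sin(p[2]);return np.round([c*d[0]+s*d[1],-s*d[0]+c*d[1],P[2]],4)
for k in['tab','lL','lR','bL']:
    q,e=tri([(m,o) for m,kk,o in obs if kk==k]);print(k,np.round(q,4),inv(q),round(e,2))
q,e=tri([(m1,np.array([558,217.])),(m2,np.array([396,271.]))]);print("knob",inv(q),e)
q,e=tri([(m1,np.array([537,113.])),(m2,b(410,187))]);print("hinge",inv(q),e)
```

```text
tab [0.5941 0.0976 0.1881] [-0.0873  0.0963  0.1881] 0.36
lL [0.4887 0.0815 0.0612] [-0.1854  0.0544  0.0612] 0.16
lR [ 0.4616 -0.0225  0.0616] [-0.1857 -0.0531  0.0616] 0.1
bL [0.5765 0.1179 0.0094] [-0.1094  0.1115  0.0094] 0.41
knob [ 0.0014 -0.0005  0.1534] 1.1207244353524857
hinge [-0.0457  0.0933  0.192 ] 0.4105921777326671
```

View pics/w2ov.png

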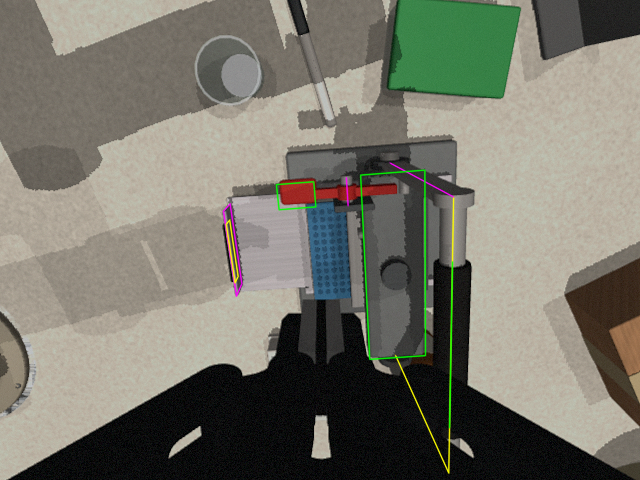

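```bash
cat > go.py <<'E'
import sys
from bench import ctrl
from plan import *
PAR=[.6547,-.0174,-.2525]
x,y,z,n,f=[float(v) for v in sys.argv[1:6]]
s=ctrl.state()
p=np.array(s["tool_pos"]);d=p[:2]-PAR[:2];c,sn=np.cos(PAR[2]),np.sin(PAR[2])
print("press frame now",np.round([c*d[0]+sn*d[1],-sn*d[0]+c*d[1],p[2]],4),"q6",np.round(s["joint_positions"][5],2))
Rt=None
if len(sys.argv)>6:
    t=np.radians(float(sys.argv[6])); Rt=R.from_euler('z',PAR[2])*R.from_euler('y',t)*R.from_euler('xyz',[np.pi,0,np.pi/2])
plan(W(PAR,(x,y,z)),PAR[2]+np.pi/2,int(n),f,s,Rt=Rt)
E
python3 go.py -.24 -.01 .20 8 0;python3 go.py -.24 -.01 .056 8 0
```

```text
press frame now [-0.0707  0.0892  0.4244] q6 0.28
t 2.85 pos [0.6085 0.0867 0.4244] dist mm [-188.7  -53.8 -224.4] rot deg [ 0.   0.1 -4.4] op -0.0001 F [ 0.2 -0.4 -0.6]
[-14.0, -20.2, 28.1, 0.0, 0.0, -0.5, 0.0],
[-13.8, -20.3, 28.1, 0.0, 0.0, -0.5, 0.0],
[-13.6, -20.4, 28.1, 0.0, 0.0, -0.5, 0.0],
[-13.4, -20.6, 28.1, 0.0, 0.0, -0.5, 0.0],
[-13.2, -20.7, 28.1, 0.0, 0.0, -0.5, 0.0],
[-13.0, -20.8, 28.1, 0.0, 0.0, -0.5, 0.0],
[-12.8, -20.9, 28.1, 0.0, 0.0, -0.5, 0.0],
[-12.6, -21.0, 28.1, 0.0, 0.0, -0.5, 0.0],
press frame now [-0.0707  0.0892  0.4244] q6 0.28
t 2.85 pos [0.6085 0.0867 0.4244] dist mm [-188.7  -53.8 -368.4] rot deg [ 0.   0.1 -4.4] op -0.0001 F [ 0.2 -0.4 -0.6]
[-13.9, -20.2, 46.1, 0.0, 0.0, -0.5, 0.0],
[-13.8, -20.3, 46.1, 0.0, 0.0, -0.5, 0.0],
[-13.6, -20.4, 46.1, 0.0, 0.0, -0.5, 0.0],
[-13.4, -20.6, 46.1, 0.0, 0.0, -0.5, 0.0],
[-13.2, -20.7, 46.1, 0.0, 0.0, -0.5, 0.0],
[-13.0, -20.8, 46.1, 0.0, 0.0, -0.5, 0.0],
[-12.8, -20.9, 46.1, 0.0, 0.0, -0.5, 0.0],
[-12.6, -21.0, 46.1, 0.0, 0.0, -0.5, 0.0],
```

arm_command(
  deltas=[
    [[-15,-40,5,0,0,-0.6,0],[-15,-40,10,0,0,-0.6,0],[-15,-35,20,0,0,-0.6,0],[-14,-25,35,0,0,-0.6,0],[-14,-20,40,0,0,-0.6,0],[-14,-7,40,0,0,-0.6,0],[-14,0,40,0,0,-0.6,0],[0,0,35,0,0,0,0]],
  ],
)

```text
time: 3.65
tool_pos: [0.4035, 0.0449, 0.194]
ee_rot: [3.127, -0.001, 1.333]
contact_force: [1.4, 0.2, 0.4]
opening: 0.0003
```

```bash
python3 go.py -.24 -.01 .056 6 0
```

```text
press frame now [-0.2587 -0.0025  0.194 ] q6 0.06
t 3.65 pos [0.4035 0.0449 0.194 ] dist mm [  16.3  -12.  -138. ] rot deg [ 0.8 -0.   0.8] op 0.0003 F [1.4 0.2 0.4]
[-1.3, 2.8, 23.0, 0.1, -0.0, 0.1, 0.0],
[-1.3, 2.8, 23.0, 0.1, -0.0, 0.1, 0.0],
[-1.3, 2.9, 23.0, 0.1, -0.0, 0.1, 0.0],
[-1.3, 2.9, 23.0, 0.1, -0.0, 0.1, 0.0],
[-1.3, 3.0, 23.0, 0.1, -0.0, 0.1, 0.0],
[-1.3, 3.1, 23.0, 0.1, -0.0, 0.1, 0.0],
```

arm_command(
  deltas=[
    [[-1.3,3,27,0,0,0,0],[-1.3,3,27,0,0,0,0],[-1.3,3,27,0,0,0,0],[-1.3,3,24,0,0,0,0],[-1.3,3,20,0,0,0,0],[0,3,8,0,0,0,0],[0,0,0,0,0,0,0]],
  ],
)

```text
time: 4.35
tool_pos: [0.4101, 0.0385, 0.0574]
ee_rot: [3.125, -0.001, 1.342]
contact_force: [0.6, 0.3, 0.4]
opening: 0.0003
```

```bash
python3 go.py -.17 -.01 .056 8 0; python3 look.py w3
```

```text
press frame now [-0.2508 -0.007   0.0574] q6 0.04
t 4.35 pos [0.4101 0.0385 0.0574] dist mm [ 77.5 -23.1  -1.4] rot deg [ 0.9 -0.1  1.4] op 0.0003 F [0.6 0.3 0.4]
[-0.6, 10.1, 0.3, 0.1, -0.0, 0.2, 0.0],
[-0.6, 10.1, 0.3, 0.1, -0.0, 0.2, 0.0],
[-0.6, 10.1, 0.3, 0.1, -0.0, 0.2, 0.0],
[-0.5, 10.1, 0.3, 0.1, -0.0, 0.2, 0.0],
[-0.5, 10.1, 0.3, 0.1, -0.0, 0.2, 0.0],
[-0.5, 10.1, 0.2, 0.1, -0.0, 0.2, 0.0],
[-0.4, 10.1, 0.2, 0.1, -0.0, 0.2, 0.0],
[-0.4, 10.1, 0.2, 0.1, -0.0, 0.2, 0.0],
4.35 [0.4101 0.0385 0.0574] [ 3.125e+00 -1.000e-03  1.342e+00] [-0.193  0.348  2.046  0.     0.731  0.036]
```

View pics/w3.png

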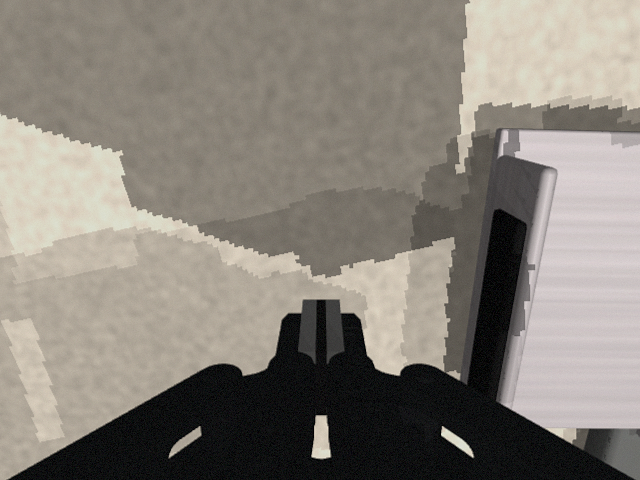

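arm_command(
  deltas=[
    [[-0.5,12,0,0.1,0,0.2,0],[-0.5,12,0,0.1,0,0.2,0],[-0.5,10,0,0.1,0,0.2,0],[-0.5,8,0,0.1,0,0.2,0],[-0.5,8,0,0.1,0,0.2,0],[-0.5,8,0,0.1,0,0.2,0],[-0.5,8,0,0.1,0,0.2,0],[0,8,0,0,0,0,0]],
  ],
)

```text
time: 5.2
tool_pos: [0.4829, 0.0186, 0.0638]
ee_rot: [3.136, -0.002, 1.319]
contact_force: [-2.3, 0.3, 1.2]
opening: -0.0004
```

```bash
python3 go.py -.17 -.01 .056 3 0; python3 look.py w4
```

```text
press frame now [-0.1753 -0.008   0.0638] q6 0.04
t 5.2 pos [0.4829 0.0186 0.0638] dist mm [ 4.7 -3.3 -7.8] rot deg [ 0.3 -0.1  0.1] op -0.0004 F [-2.3  0.3  1.2]
[-0.7, 1.8, 2.6, 0.1, -0.0, 0.0, 0.0],
[-0.7, 1.8, 2.6, 0.1, -0.0, 0.0, 0.0],
[-0.7, 1.8, 2.6, 0.1, -0.0, 0.0, 0.0],
5.2 [0.4829 0.0186 0.0638] [ 3.136e+00 -2.000e-03  1.319e+00] [-0.205  0.461  1.833  0.002  0.842  0.045]
```

View pics/w4.png

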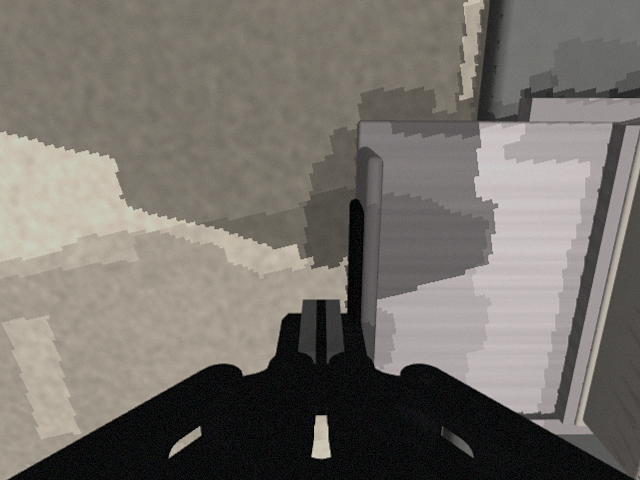

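arm_command(
  deltas=[
    [[0,6,2.5,0,0,0,0],[0,5,2.5,0,0,0,0],[0,4,2,0,0,0,0],[0,4,1,0,0,0,0]],
  ],
)

```text
time: 5.65
tool_pos: [0.5025, 0.0132, 0.0555]
ee_rot: [3.139, -0.001, 1.319]
contact_force: [-27.6, 5.9, 22.9]
opening: 0.0
```

```bash
python3 go.py -.17 -.01 .056 1 0
```

```text
press frame now [-0.155  -0.0084  0.0555] q6 0.04
t 5.65 pos [0.5025 0.0132 0.0555] dist mm [-14.9   2.2   0.5] rot deg [ 0.2 -0.1  0.1] op 0.0 F [-27.6   5.9  22.9]
[-1.6, -15.0, -0.6, 0.2, -0.1, 0.1, 0.0],
```

arm_command(
  deltas=[
    [[0,0.5,-0.5,0,0,0,0],[0,0,0,0,0,0,0]],
  ],
)

```text
time: 5.85
tool_pos: [0.5021, 0.0133, 0.0553]
ee_rot: [-3.14, -0.001, 1.32]
contact_force: [-1.5, 0.7, 1.3]
opening: -0.0002
```

```bash
python3 look.py w5; python3 go.py -.22 -.01 .056 1 0
```

```text
5.85 [0.5021 0.0133 0.0553] [-3.14e+00 -1.00e-03  1.32e+00] [-2.080e-01  5.110e-01  1.776e+00  1.000e-03  8.550e-01  4.300e-02]
press frame now [-0.1554 -0.0084  0.0553] q6 0.04
t 5.9 pos [0.5021 0.0133 0.0553] dist mm [-62.9  14.6   0.7] rot deg [-0.1 -0.1  0.1] op -0.0004 F [-3.   0.6  0.6]
[-1.5, -64.6, -0.6, -0.1, -0.1, 0.1, 0.0],
```

View pics/w5.png

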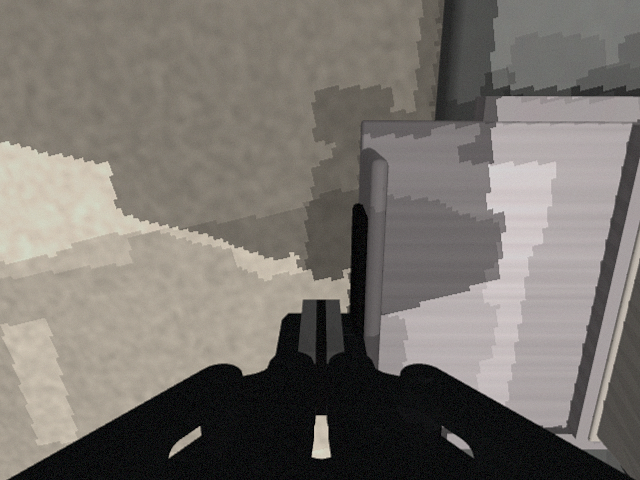

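```bash
python3 - <<'E'
from h import *
import pickle
PAR=[.6547,-.0174,-.2525]
m=pickle.load(open("pics/w5.pkl","rb"))[0]
for o in [(370,170),(368,330)]:
    q=least_squares(lambda P:proj(m,W(PAR,(P[0],P[1],.062)))-np.array(o,float),[-.15,0]);print(q.x)
E
python3 go.py -.20 -.01 .08 2 0;python3 go.py -.089 .095 .25 8 0
```

```text
[-0.14046066  0.05171455]
[-0.13927279  0.00136925]
press frame now [-0.1554 -0.0084  0.0553] q6 0.04
t 5.9 pos [0.5021 0.0133 0.0553] dist mm [-43.6   9.6  24.7] rot deg [-0.1 -0.1  0.1] op -0.0004 F [-3.   0.6  0.6]
[-0.7, -22.3, -12.3, -0.0, -0.0, 0.0, 0.0],
[-0.8, -22.3, -12.3, -0.0, -0.0, 0.0, 0.0],
press frame now [-0.1554 -0.0084  0.0553] q6 0.04
t 5.9 pos [0.5021 0.0133 0.0553] dist mm [ 90.1  83.6 194.7] rot deg [-0.1 -0.1  0.1] op -0.0004 F [-3.   0.6  0.6]
[12.9, 8.3, -24.3, -0.0, -0.0, 0.0, 0.0],
[12.9, 8.3, -24.3, -0.0, -0.0, 0.0, 0.0],
[12.9, 8.3, -24.3, -0.0, -0.0, 0.0, 0.0],
[12.9, 8.3, -24.3, -0.0, -0.0, 0.0, 0.0],
[12.9, 8.3, -24.3, -0.0, -0.0, 0.0, 0.0],
[12.9, 8.3, -24.3, -0.0, -0.0, 0.0, 0.0],
[12.9, 8.3, -24.3, -0.0, -0.0, 0.0, 0.0],
[12.9, 8.3, -24.3, -0.0, -0.0, 0.0, 0.0],
```

arm_command(
  deltas=[
    [[0,-25,-10,0,0,0,0],[0,-22,-20,0,0,0,0],[0,0,-40,0,0,0,0],[0,0,-45,0,0,0,0],[10,0,-45,0,0,0,0],[15,10,-35,0,0,0,0],[0,0,0,0,0,0,0]],
  ],
)

```text
time: 6.6
tool_pos: [0.4736, 0.0463, 0.2582]
ee_rot: [3.133, -0.002, 1.318]
contact_force: [0.1, -0.9, -0.8]
opening: 0.0001
```

```bash
python3 look.py w6; python3 go.py -.091 .095 .23 7 0
```

```text
6.6 [0.4736 0.0463 0.2582] [ 3.133e+00 -2.000e-03  1.318e+00] [-1.500e-01  1.920e-01  1.628e+00  1.000e-03  1.314e+00  1.030e-01]
press frame now [-0.1924  0.0158  0.2559] q6 0.1
t 6.65 pos [0.4723 0.046  0.2559] dist mm [118.   51.3 -25.9] rot deg [ 0.2 -0.1 -0. ] op -0.0004 F [-0.5 -0.9  0.6]
[11.3, 14.5, 3.8, 0.0, -0.0, -0.0, 0.0],
[11.3, 14.5, 3.8, 0.0, -0.0, -0.0, 0.0],
[11.3, 14.5, 3.8, 0.0, -0.0, -0.0, 0.0],
[11.3, 14.5, 3.7, 0.0, -0.0, -0.0, 0.0],
[11.3, 14.5, 3.7, 0.0, -0.0, -0.0, 0.0],
[11.3, 14.5, 3.7, 0.0, -0.0, -0.0, 0.0],
[11.3, 14.5, 3.7, 0.0, -0.0, -0.0, 0.0],
```

View pics/w6.png

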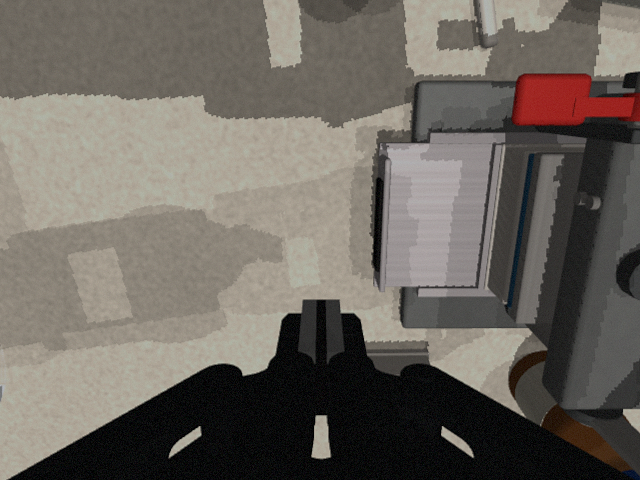

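arm_command(
  deltas=[
    [[11.5,14.5,0,0,0,0,0],[11.5,14.5,0,0,0,0,0],[11.5,14.5,3,0,0,0,0],[11.5,14.5,4,0,0,0,0],[11.5,14.5,6,0,0,0,0],[11.5,14.5,6,0,0,0,0],[11.5,14.5,6,0,0,0,0],[0,0,0,0,0,0,0]],
  ],
)

```text
time: 7.45
tool_pos: [0.5935, 0.0974, 0.2188]
ee_rot: [-3.136, 0.002, 1.315]
contact_force: [-0.6, -0.7, -0.7]
opening: 0.0001
```

```bash
python3 look.py w7; python3 go.py -.091 .095 .21 2 0
```

```text
7.45 [0.5935 0.0974 0.2188] [-3.136e+00  2.000e-03  1.315e+00] [-3.100e-02  5.070e-01  1.292e+00 -1.000e-03  1.348e+00  2.250e-01]
press frame now [-0.0885  0.0954  0.2192] q6 0.22
t 7.5 pos [0.5928 0.0971 0.2192] dist mm [-2.5  0.2 -9.2] rot deg [-0.3  0.1 -0.2] op 0.0002 F [ 0.3 -0.4 -0.3]
[-0.2, -1.2, 4.6, -0.2, 0.1, -0.1, 0.0],
[-0.2, -1.2, 4.6, -0.2, 0.1, -0.1, 0.0],
```

View pics/w7.png

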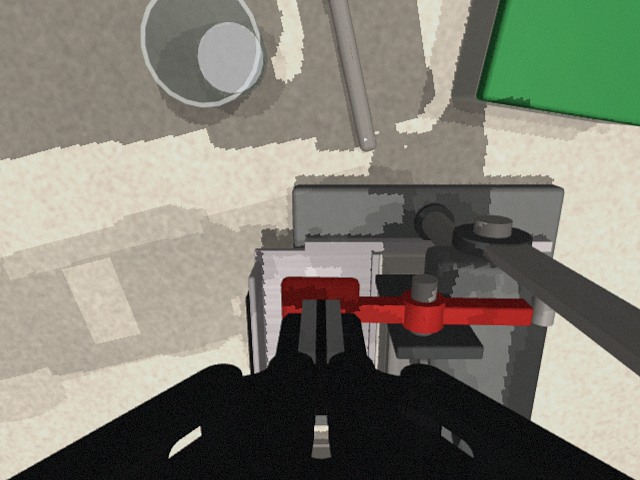

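arm_command(
  deltas=[
    [[0,-1,6,0,0,0,0],[0,-1,6,0,0,0,0],[0,0,6,0,0,0,0],[0,0,6,0,0,0,0]],
  ],
)

```text
time: 7.9
tool_pos: [0.5899, 0.0964, 0.1948]
ee_rot: [-3.14, 0.002, 1.314]
contact_force: [2.0, -0.0, 3.6]
opening: -0.0001
```

```bash
python3 go.py -.091 .095 .178 3 0
```

```text
press frame now [-0.0912  0.094   0.1948] q6 0.22
t 7.9 pos [0.5899 0.0964 0.1948] dist mm [  0.4   0.9 -16.8] rot deg [-0.1  0.1 -0.3] op -0.0001 F [ 2.  -0.   3.6]
[0.3, 0.1, 5.6, -0.0, 0.0, -0.1, 0.0],
[0.3, 0.1, 5.6, -0.0, 0.0, -0.1, 0.0],
[0.3, 0.1, 5.6, -0.0, 0.0, -0.1, 0.0],
```

Pressing the tab at about 3.6 N as expected; continue.

arm_command(
  deltas=[
    [[0,0,5,0,0,0,0],[0,0,5,0,0,0,0],[0,0,4,0,0,0,0],[0,0,3,0,0,0,0]],
  ],
)

```text
time: 8.3
tool_pos: [0.5909, 0.096, 0.1802]
ee_rot: [3.137, 0.001, 1.314]
contact_force: [-8.1, -0.8, 30.3]
opening: -0.0003
```

```bash
python3 go.py -.091 .095 .178 3 0
```

```text
press frame now [-0.0901  0.0939  0.1802] q6 0.22
t 8.3 pos [0.5909 0.096  0.1802] dist mm [-0.6  1.3 -2.2] rot deg [ 0.3  0.1 -0.3] op -0.0003 F [-8.1 -0.8 30.3]
[0.4, -0.3, 0.7, 0.1, 0.0, -0.1, 0.0],
[0.4, -0.3, 0.7, 0.1, 0.0, -0.1, 0.0],
[0.4, -0.3, 0.7, 0.1, 0.0, -0.1, 0.0],
```

arm_command(
  deltas=[
    [[0,0,-15,0,0,0,0],[0,-3,-40,0,0,0,0],[0,-5,-45,0,0,0,0],[0,-5,-45,0,0,0,1],[-5,0,-40,0,0,0,1],[-10,5,-30,0,0,0,1],[0,0,0,0,0,0,1]],
  ],
)

```text
time: 9.0
tool_pos: [0.5763, 0.0839, 0.3987]
ee_rot: [-3.134, 0.004, 1.314]
contact_force: [0.5, 0.8, -0.2]
opening: 0.0578
```

```bash
python3 look.py w8; python3 go.py .014 .0 .40 5 1
```

```text
9.0 [0.5763 0.0839 0.3987] [-3.134  0.004  1.314] [-0.055  0.409  0.981 -0.003  1.759  0.201]
press frame now [-0.1017  0.079   0.3964] q6 0.2
t 9.05 pos [0.576  0.0845 0.3964] dist mm [  92.3 -105.4    3.6] rot deg [-0.6  0.3 -0.2] op 0.065 F [ 0.3 -0.6 -0.4]
[-15.7, 23.2, -0.9, -0.1, 0.1, -0.0, 1.0],
[-15.7, 23.2, -0.9, -0.1, 0.1, -0.0, 1.0],
[-15.8, 23.2, -0.8, -0.1, 0.1, -0.0, 1.0],
[-15.8, 23.2, -0.8, -0.1, 0.1, -0.0, 1.0],
[-15.8, 23.1, -0.8, -0.1, 0.1, -0.0, 1.0],
```

View pics/w8.png

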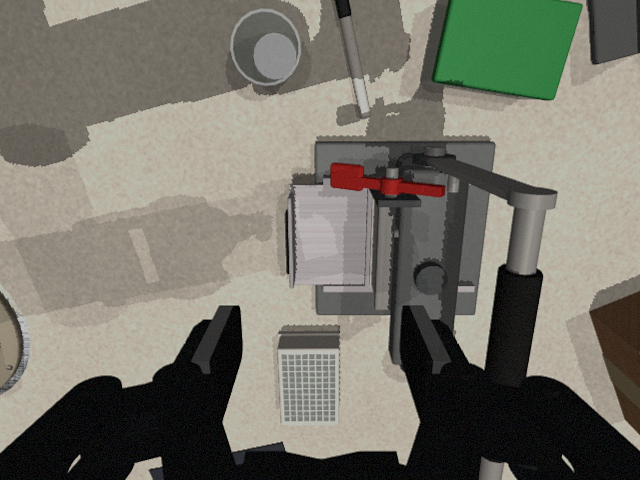

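Run:
```python
from h import *
import pickle
PAR=[.6547,-.0174,-.2525]
m2=pickle.load(open("pics/w2.pkl","rb"))[0];m8=pickle.load(open("pics/w8.pkl","rb"))[0]
for a,b in [((452.5,262),(520,269)),((452.5,194),(531,198))]:
    q=least_squares(lambda P:np.r_[proj(m2,W(PAR,P))-a,proj(m8,W(PAR,P))-b],[0,.06,.3]);print(q.x,q.fun)
```

```text
[0.01511221 0.06332506 0.29342646] [-0.00845308 -0.11205068  0.00047194  0.1016023 ]
[0.01402019 0.1070043  0.29535928] [ 0.370058    2.14003803 -0.19207109 -1.93933396]
```

arm_command(
  deltas=[
    [[-16,26,-2,0,0,0,1],[-16,26,-2,0,0,0,1],[-16,26,-2,0,0,0,1],[-16,24,-2,0,0,0,1],[-16,15,0,0,0,0,1],[0,0,0,0,0,0,1]],
  ],
)

```text
time: 9.65
tool_pos: [0.6716, -0.0242, 0.3904]
ee_rot: [-3.11, 0.006, 1.318]
contact_force: [0.1, -0.4, -1.1]
opening: 0.0853
```

```bash
python3 look.py w9; python3 go.py .014 .0 .294 5 1
```

```text
9.65 [ 0.6716 -0.0242  0.3904] [-3.11   0.006  1.318] [-0.208  0.693  0.553 -0.004  1.927  0.043]
press frame now [ 0.0173 -0.0011  0.3905] q6 0.04
t 9.7 pos [ 0.6712 -0.0228  0.3905] dist mm [ -2.9   1.9 -96.5] rot deg [-1.8  0.3  0. ] op 0.0853 F [-0.1 -0.3 -0.2]
[0.3, -0.0, 19.3, -0.4, 0.1, 0.0, 1.0],
[0.3, -0.2, 19.3, -0.4, 0.1, 0.0, 1.0],
[0.3, -0.3, 19.3, -0.4, 0.1, 0.0, 1.0],
[0.3, -0.4, 19.3, -0.4, 0.1, 0.0, 1.0],
[0.2, -0.5, 19.3, -0.4, 0.1, 0.0, 1.0],
```

View pics/w9.png

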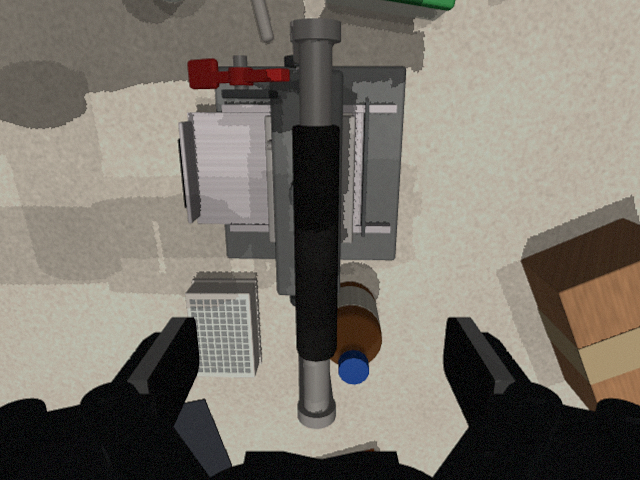

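arm_command(
  deltas=[
    [[0,0,20,-0.5,0,0,1],[0,0,20,-0.5,0,0,1],[0,0,20,-0.5,0,0,1],[0,-0.5,18,-0.3,0,0,1],[0,-0.5,14,0,0,0,1],[0,0,5,0,0,0,1],[0,0,0,0,0,0,1]],
  ],
)

```text
time: 10.4
tool_pos: [0.6637, -0.0136, 0.2852]
ee_rot: [-3.133, 0.004, 1.326]
contact_force: [0.1, 0.1, -0.3]
opening: 0.0855
```

```bash
python3 go.py .0145 .0 .294 1 1
```

```text
press frame now [0.0078 0.0059 0.2852] q6 0.05
t 10.4 pos [ 0.6637 -0.0136  0.2852] dist mm [ 5.  -7.4  8.8] rot deg [-0.5  0.2  0.5] op 0.0855 F [ 0.1  0.1 -0.3]
[-6.0, 6.6, -8.8, -0.5, 0.2, 0.5, 1.0],
```

arm_command(
  deltas=[
    [[-5,6,-9,-0.3,0,0.3,1],[0,0,0,0,0,0,1]],
  ],
)

```text
time: 10.6
tool_pos: [0.6682, -0.0187, 0.2955]
ee_rot: [-3.139, 0.004, 1.322]
contact_force: [-0.4, -0.6, -0.6]
opening: 0.0853
```

```bash
python3 go.py .0145 .0 .294 1 1; python3 look.py w10
```

```text
press frame now [0.0134 0.0021 0.2955] q6 0.05
t 10.6 pos [ 0.6682 -0.0187  0.2955] dist mm [ 0.5 -2.3 -1.5] rot deg [-0.1  0.2  0.2] op 0.0853 F [-0.4 -0.6 -0.6]
[-2.1, 1.1, 1.5, -0.1, 0.2, 0.2, 1.0],
10.6 [ 0.6682 -0.0187  0.2955] [-3.139  0.004  1.322] [-0.202  0.635  0.891 -0.004  1.619  0.047]
```

View pics/w10.png

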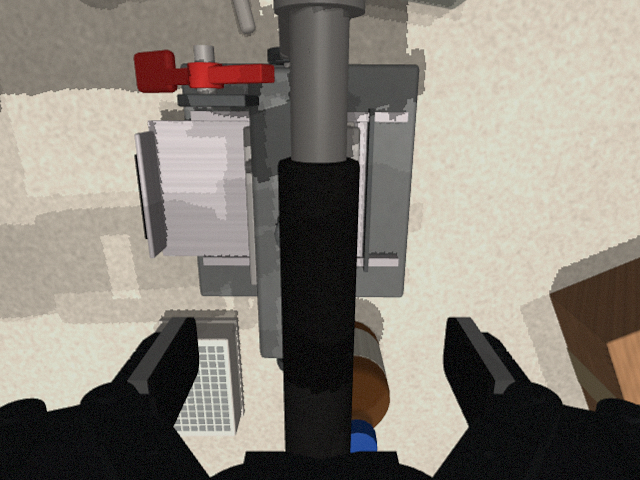

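Centred on the bar; close.

arm_command(
  deltas=[
    [[0,0,2,0,0,0,0],[0,0,0,0,0,0,0],[0,0,0,0,0,0,0],[0,0,0,0,0,0,0],[0,0,0,0,0,0,0],[0,0,0,0,0,0,0]],
  ],
)

```text
time: 11.25
tool_pos: [0.6675, -0.0172, 0.2925]
ee_rot: [-3.137, 0.003, 1.324]
contact_force: [-0.1, -0.1, -0.9]
opening: 0.0223
```

```bash
python3 go.py .0145 .0 .294 1 0; python3 look.py w11
```

```text
press frame now [0.0124 0.0034 0.2925] q6 0.05
t 11.25 pos [ 0.6675 -0.0172  0.2925] dist mm [ 1.2 -3.8  1.5] rot deg [-0.2  0.2  0.3] op 0.0223 F [-0.1 -0.1 -0.9]
[-3.4, 2.1, -1.5, -0.2, 0.2, 0.3, 0.0],
11.25 [ 0.6675 -0.0172  0.2925] [-3.137e+00  3.000e-03  1.324e+00] [-0.2    0.634  0.899 -0.003  1.612  0.047]
```

View pics/w11.png

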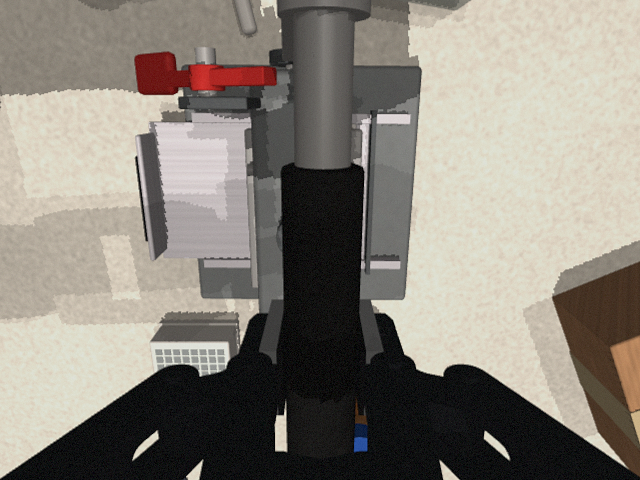

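```bash
cat > arc.py <<'E'
import sys,numpy as np
q0,q1,n=float(sys.argv[1]),float(sys.argv[2]),int(sys.argv[3])
q=np.linspace(q0,q1,n+1);a=np.radians(95)-q
x=-160*np.cos(a);z=137+160*np.sin(a)
print(np.round(np.c_[q[1:],np.diff(x),-np.diff(z),x[1:],z[1:]],1))
E
python3 arc.py 0 1.02 17
```

```text
[[ 1.000e-01 -9.600e+00 -5.000e-01  4.400e+00  2.969e+02]
 [ 1.000e-01 -9.600e+00  0.000e+00 -5.200e+00  2.969e+02]
 [ 2.000e-01 -9.600e+00  6.000e-01 -1.480e+01  2.963e+02]
 [ 2.000e-01 -9.500e+00  1.200e+00 -2.430e+01  2.951e+02]
 [ 3.000e-01 -9.400e+00  1.700e+00 -3.380e+01  2.934e+02]
 [ 4.000e-01 -9.300e+00  2.300e+00 -4.310e+01  2.911e+02]
 [ 4.000e-01 -9.200e+00  2.900e+00 -5.230e+01  2.882e+02]
 [ 5.000e-01 -9.000e+00  3.400e+00 -6.120e+01  2.848e+02]
 [ 5.000e-01 -8.800e+00  3.900e+00 -7.000e+01  2.809e+02]
 [ 6.000e-01 -8.500e+00  4.500e+00 -7.850e+01  2.764e+02]
 [ 7.000e-01 -8.200e+00  5.000e+00 -8.670e+01  2.715e+02]
 [ 7.000e-01 -7.900e+00  5.400e+00 -9.460e+01  2.660e+02]
 [ 8.000e-01 -7.600e+00  5.900e+00 -1.022e+02  2.601e+02]
 [ 8.000e-01 -7.200e+00  6.300e+00 -1.094e+02  2.538e+02]
 [ 9.000e-01 -6.800e+00  6.800e+00 -1.162e+02  2.470e+02]
 [ 1.000e+00 -6.400e+00  7.200e+00 -1.226e+02  2.398e+02]
 [ 1.000e+00 -5.900e+00  7.500e+00 -1.285e+02  2.323e+02]]
```

arm_command(
  deltas=[
    [[0,-9.6,-0.5,0,0,0,0],[0,-9.6,0,0,0,0,0],[0,-9.6,0.6,0,0,0,0],[0,-9.5,1.2,0,0,0,0]],
  ],
)

```text
time: 11.7
tool_pos: [0.6363, -0.0091, 0.2939]
ee_rot: [3.119, 0.0, 1.323]
contact_force: [8.7, -0.9, -0.5]
opening: 0.0223
```

```bash
python3 go.py -.034 .0034 .29 1 0
```

```text
press frame now [-0.0199  0.0034  0.2939] q6 0.05
t 11.7 pos [ 0.6363 -0.0091  0.2939] dist mm [-13.7   3.5  -3.9] rot deg [1.3 0.  0.2] op 0.0223 F [ 8.7 -0.9 -0.5]
[0.0, -14.2, 3.6, 1.3, 0.0, 0.2, 0.0],
```

arm_command(
  deltas=[
    [[0,-9.5,1.5,0.3,0,0,0],[0,-9.4,2,0.3,0,0,0],[0,-9.3,2.5,0.3,0,0,0],[0,-9.2,3,0.3,0,0,0],[0,-9,3.5,0.3,0,0,0],[0,-9,4,0.3,0,0,0]],
  ],
)

```text
time: 12.3
tool_pos: [0.5926, 0.0022, 0.2849]
ee_rot: [3.101, -0.004, 1.321]
contact_force: [1.9, -0.5, 13.3]
opening: 0.0219
```

```bash
python3 go.py -.074 .0034 .275 1 0
```

```text
press frame now [-0.065   0.0035  0.2849] q6 0.06
t 12.3 pos [0.5926 0.0022 0.2849] dist mm [-8.7  2.1 -9.9] rot deg [ 2.3 -0.2  0.2] op 0.0219 F [ 1.9 -0.5 13.3]
[-0.1, -9.4, 9.6, 2.3, -0.2, 0.2, 0.0],
```

arm_command(
  deltas=[
    [[0,-8,7,0.5,0,0,0],[0,-8,7,0.5,0,0,0],[0,-7.5,7,0.5,0,0,0]],
  ],
)

```text
time: 12.6
tool_pos: [0.5748, 0.0069, 0.2742]
ee_rot: [3.098, -0.005, 1.321]
contact_force: [-2.2, 0.2, 18.8]
opening: 0.0223
```

```bash
python3 go.py -.09 .0034 .26 1 0;  python3 look.py w12
```

```text
press frame now [-0.0834  0.0035  0.2742] q6 0.06
t 12.6 pos [0.5748 0.0069 0.2742] dist mm [ -6.4   1.5 -14.2] rot deg [ 2.5 -0.3  0.1] op 0.0223 F [-2.2  0.2 18.8]
[-0.2, -7.2, 13.9, 2.5, -0.3, 0.1, 0.0],
12.6 [0.5748 0.0069 0.2742] [ 3.098 -0.005  1.321] [-0.193  0.385  1.331  0.002  1.382  0.057]
```

View pics/w12.png

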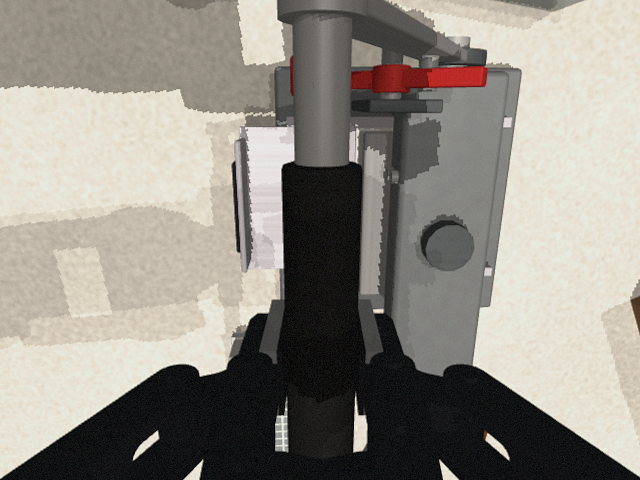

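arm_command(
  deltas=[
    [[0,-8,6.5,0.6,0,0,0],[0,-8,7,0.6,0,0,0],[0,-7.5,7.5,0.6,0,0,0],[0,-7.5,8,0.6,0,0,0]],
  ],
)

```text
time: 13.05
tool_pos: [0.5534, 0.0124, 0.2561]
ee_rot: [3.099, -0.007, 1.32]
contact_force: [1.4, -0.2, 19.4]
opening: 0.0222
```

```bash
python3 go.py -.115 .0034 .24 1 0
```

```text
press frame now [-0.1056  0.0036  0.2561] q6 0.06
t 13.05 pos [0.5534 0.0124 0.2561] dist mm [ -9.2   2.2 -16.1] rot deg [ 2.4 -0.4  0.1] op 0.0222 F [ 1.4 -0.2 19.4]
[-0.3, -10.1, 15.7, 2.4, -0.4, 0.1, 0.0],
```

arm_command(
  deltas=[
    [[0,-7,8.5,0.6,0,0,0],[0,-7,9,0.6,0,0,0],[0,-6.5,9,0.6,0,0,0],[0,-6,9.5,0.6,0,0,0]],
  ],
)

```text
time: 13.45
tool_pos: [0.5353, 0.0171, 0.2351]
ee_rot: [3.104, -0.007, 1.321]
contact_force: [-5.2, -0.3, 19.0]
opening: 0.0223
```

```bash
python3 go.py -.13 .0034 .23 1 0
```

```text
press frame now [-0.1242  0.0036  0.2351] q6 0.06
t 13.45 pos [0.5353 0.0171 0.2351] dist mm [-5.7  1.2 -5.1] rot deg [ 2.2 -0.4  0.1] op 0.0223 F [-5.2 -0.3 19. ]
[-0.2, -6.0, 4.9, 2.2, -0.4, 0.1, 0.0],
```

arm_command(
  deltas=[
    [[0,-5,8,0.4,0,0,0],[0,-5,8,0.4,0,0,0]],
  ],
)

```text
time: 13.65
tool_pos: [0.5289, 0.0188, 0.2259]
ee_rot: [3.102, -0.007, 1.321]
contact_force: [-2.7, -1.0, 24.1]
opening: 0.0222
```

```bash
python3 go.py -.13 .0034 .23 1 0
```

```text
press frame now [-0.1308  0.0037  0.2259] q6 0.06
t 13.65 pos [0.5289 0.0188 0.2259] dist mm [ 0.8 -0.5  4.1] rot deg [ 2.3 -0.4  0.2] op 0.0222 F [-2.7 -1.  24.1]
[-0.2, 1.0, -4.1, 2.3, -0.4, 0.2, 0.0],
```

arm_command(
  deltas=[
    [[0,-4,6,0.3,0,0,0],[0,-2,4,0.2,0,0,0],[0,-2,4,0.2,0,0,0]],
  ],
)

```text
time: 13.95
tool_pos: [0.5279, 0.0191, 0.2243]
ee_rot: [3.083, -0.008, 1.321]
contact_force: [-4.7, 0.0, 23.6]
opening: 0.0225
```

```bash
python3 go.py -.13 .0034 .23 1 0; python3 look.py w13
```

```text
press frame now [-0.1319  0.0037  0.2243] q6 0.06
t 13.95 pos [0.5279 0.0191 0.2243] dist mm [ 1.7 -0.7  5.7] rot deg [ 3.4 -0.5  0.2] op 0.0225 F [-4.7  0.  23.6]
[-0.2, 2.2, -5.6, 3.4, -0.5, 0.2, 0.0],
13.95 [0.5279 0.0191 0.2243] [ 3.083 -0.008  1.321] [-0.188  0.31   1.568  0.004  1.205  0.06 ]
```

View pics/w13.png

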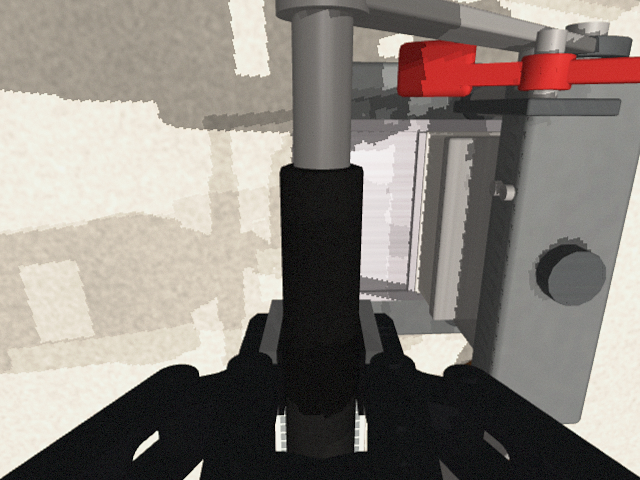

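arm_command(
  deltas=[
    [[0,-3,5,0.5,0,0,0],[0,-3,5,0.5,0,0,0],[0,-3,5,0.5,0,0,0],[0,-3,5,0.5,0,0,0]],
  ],
)

```text
time: 14.4
tool_pos: [0.5267, 0.0194, 0.2224]
ee_rot: [3.073, -0.009, 1.322]
contact_force: [-2.8, -0.1, 28.2]
opening: 0.0222
```

```bash
python3 go.py -.13 .0034 .23 1 0
python3 - <<'E'
from bench import ctrl
import cv2,numpy as np
for i in range(3):
    for n in("side","top"):
        im=ctrl.get_image(n)
        if i==0: cv2.imwrite(f"pics/{n}14.png",im)
    s=ctrl.state();print(s["time"],np.round(s["tool_pos"],4),np.round(s["contact_force"],1))
im=cv2.imread("pics/side14.png")[160:310,215:365]
cv2.imwrite("pics/side14c.png",cv2.resize(im,None,fx=4,fy=4,interpolation=cv2.INTER_CUBIC))
E
```

```text
press frame now [-0.1331  0.0037  0.2224] q6 0.06
t 14.4 pos [0.5267 0.0194 0.2224] dist mm [ 2.9 -1.   7.6] rot deg [ 3.9 -0.5  0.2] op 0.0222 F [-2.8 -0.1 28.2]
[-0.2, 3.6, -7.3, 3.9, -0.5, 0.2, 0.0],
14.5 [0.5267 0.0194 0.2224] [-3.  -0.4 27.8]
14.6 [0.5267 0.0194 0.2224] [-3.2 -0.3 27.5]
14.7 [0.5267 0.0194 0.2225] [-4.  -1.2 27.1]
```

View pics/side14c.png

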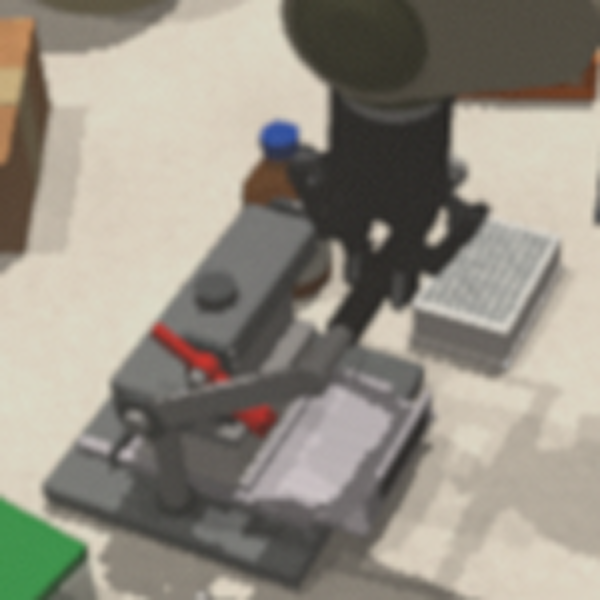

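Run:
```python
from bench import ctrl
from h import *
import pickle
PAR=[.6547,-.0174,-.2525]
ms=ctrl.camera_model("side");m13=pickle.load(open("pics/w13.pkl","rb"))[0]
for q in(.85,.93,1.0,1.07,1.13):
    a=np.radians(95)-q;P=(-.16*np.cos(a),.107,.137+.16*np.sin(a))
    p=proj(ms,W(PAR,P)); S=(P[0],.065,P[2])
    print(q,np.round((p-[215,160])*4),np.round((proj(ms,W(PAR,S))-[215,160])*4),"w13 sleeve end",np.round(proj(m13,W(PAR,S))),"x,z",np.round(P,4))
```

```text
0.85 [275. 337.] [306. 293.] w13 sleeve end [414. 177.] x,z [-0.1105  0.107   0.2527]
0.93 [289. 352.] [320. 307.] w13 sleeve end [370. 171.] x,z [-0.1194  0.107   0.2435]
1.0 [301. 365.] [331. 320.] w13 sleeve end [338. 167.] x,z [-0.1266  0.107   0.2349]
1.07 [311. 378.] [341. 333.] w13 sleeve end [313. 163.] x,z [-0.1331  0.107   0.2258]
1.13 [319. 390.] [349. 345.] w13 sleeve end [295. 160.] x,z [-0.1382  0.107   0.2176]
```

Run:
```python
import cv2
im=cv2.imread("pics/side14.png")[225:275,245:325]
cv2.imwrite("pics/side14d.png",cv2.resize(im,None,fx=10,fy=10,interpolation=cv2.INTER_CUBIC))
```

```text
(no output)
```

View pics/side14d.png

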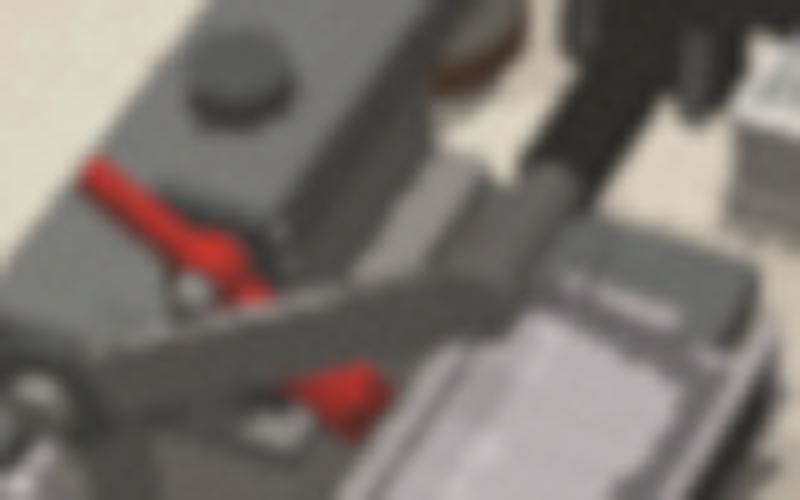

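Run:
```python
from bench import ctrl
import numpy as np
s=ctrl.state();print(s["time"],np.round(s["tool_pos"],4),np.round(s["contact_force"],1),s["opening"])
print(ctrl.hand_in())
```

```text
14.7 [0.5267 0.0194 0.2225] [-4.  -1.2 27.1] 0.022173282231317554
the job is handed in; nothing more can be done
None
```

I sealed the plate and handed the job in at 14.7 s, still holding the lever pulled. The hand-in gives no verdict, so this rests on my own checks.

1. **Carrier:** I pushed it with the closed fingers until it hit its stop, at about 28 N. The lip then measured about -140 mm in the press frame, which fits home with the pad standing about 3 mm proud.
2. **Catch:** I pressed the tab down until it stopped, at about 30 N, with the lever still up. The later side picture shows the catch tilted off.
3. **Lever:** I gripped the bar (fingers 22 mm open) and pulled it along its arc. It stopped giving way under increasing push.

Last checks:

- **Lever angle:** The side picture, the wrist picture and the tool position all put it at about 1.04–1.05 rad. That is past the 0.99 where the mat should be seated and short of the lever's own stop at 1.13.
- **Push on the lever:** The wrist force was steady at about 27 N upward, dropping by less than 1 N over the last 0.3 s, with the tool still.
- **Not measured:** I had no direct reading of the mat, so I infer that it is seated, and that the platen bears on it with more than 15 N, from the angle and the force.
- **Disagreements:** My points on the press differed by up to about 3 mm. The tool also tilted about 4 degrees from vertical and crept about 2 mm in the last pressing rows.
- **Bench:** I touched none of the bystanders knowingly, and the pictures showed none out of place. I did not measure their positions again at the end.

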